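# Lay out glaze test tiles from palest to darkest

### The arm

A 6-joint arm with a two-finger parallel gripper is mounted at the origin on the work surface; the furniture and walls round the work are solid. World frame = base frame: x ahead of the robot, y to its left, z up, the work surface at z = 0. Lengths are in mm, angles in degrees, forces in N, time in s.
With the tool pointing down it reaches from about 350 to 850 mm from the base axis. Payload 8.1 kg.
Tool frame: the origin (TCP) lies midway between the tips of the shut fingers; the grasp point (between the pads) lies 19 mm behind it (r.grasp_offset is the distance from the TCP to the grasp point, in mm); z points along the fingers, x is the direction in which the jaws open and shut, and the axes are right-handed (so a half turn about z gives the same grasp; the last joint's range is limited). The gripper opens to 85 mm and grips with 20 to 120 N. Pads are 22 mm wide; open, the fingers measure 114 mm over their backs; the gripper's body (76 mm by 85 mm) begins 54 mm behind the grasp point. The pads swing forward as they close: fully open they stand 13 mm farther back than shut.
Start: joints at [61.455, 7.471, 85.268, -0, 87.261, -4.893], TCP at [240.685, 549.614, 211.092] pointing down, gripper open.
Joint ranges: [-169.43, 169.43], [-51.17, 129.36], [1.28, 143.12], [-76.62, 256.62], [0, 156.53], [-152.29, 152.29]. Speed limits (degrees/s): [136.94, 136.94, 159.86, 180, 180, 180].

### API

Orientations are given as [roll, pitch, yaw] about the fixed x, y, z axes, in that order (R = Rz(yaw) Ry(pitch) Rx(roll)).
In Python, from bench import r, optics, hand_in gives the robot as it stands.
- The arm moves only by the shell command python3 -m pendant 'ROWS' [FORCE]. ROWS is JSON, a list of rows, each a list of 5 numbers: the opening, from 0 (shut) to 1 (fully open), then the shift along the tool's x, y, z in mm, then the turn about the tool's z in degrees. A call has 1 to 10 rows; each row shifts and turns the commanded pose from where the row before left it, along the tool's axes as they then stand; what a row does not reach is not made up. A row lasts 1/10 s, in which the tool goes at most 50 mm and 8.59 degrees, less where a joint would pass 70% of its speed; a pose out of reach is approached as far as the arm can. A call with a gripper value outside its range is refused whole. The fingers move at their own pace and stop on an object; FORCE is the grip in N (left out, the last holds). Time passes only in rows, so rows that do not move let the fingers close. It gives the time, the measured TCP pose, the force and the opening at its end, in the units of the state.
- r.sense(): the state, without advancing time (a new reading comes with each control period).
- optics.snapshot(name): name is "side" or "top" or "wrist"; returns (picture, depth): 400x640x3 uint8, blue, green, red; 400x640 float32, mm along the optical axis (not along the pixel's ray), 0 where there is no reading.
- optics.camera_params(name): a dict with "camera_matrix" (3x3 intrinsics, pixels), "eye" and "orientation" of the camera in the world. Camera axes: x right, y down, z forward; pixel columns grow to the right and rows downward; lengths in mm; the calibration is good to about 2 mm. A picture is of the moment at which its call begins: read the wrist's pose just before it. camera_params takes no time and is no camera call; for the wrist camera it gives the pose at the moment of the call.
- hand_in(): hands the job in, once; it reports no verdict.
Trained networks look in the newest picture that a camera, given by its name, has taken for a name from the list of things; names that differ only in an ending like _2 or _b are one class to them, and where a whole thing is asked for, a point or a joint stands for the part that bears it (a point fixed in the world has none). Each returns a list of dicts, best first, with "score" (0 to 1); they miss things now and then, are a little off and sometimes report something else, mostly with a low value. They report only what shows in the picture. A call takes as long as a camera call.
- optics.search_frame(camera, query): "at" ([x, y, z] in mm, in world coordinates, good to about 4 mm: the middle of the surface that is visible of it).
The state is a dict: "time": time; "joint_pos": joint angles; "qd": joint speeds; "joint_efforts": joint torques, N m; "tool_pos": TCP position; "tcp_rot": TCP orientation; "ft_force": force on the tool from outside, world axes, zero at the start; "wrist_torque": the same for the moment, N m; "finger_gap": finger opening in mm.
Only numpy, scipy, OpenCV 4.12 (cv2) and the standard library are available. Lean on these libraries where they do the work, as an engineer would, in place of code of your own. Each camera call takes 0.05 s, during which the arm holds its last target. There are 200 camera calls.

### The job

Lay the four blue glazed test tiles on the four cork-topped blocks of the grey sample board as a shade row: the palest on the block next to the white cup, then darker tile by tile, ending with the darkest on the block next to the green lid. Each tile lies flat with its glaze up, centred on its block and with its long side along the block's long side; leave the cup and the lid where they stand.

Things in the scene. Friction and masses are not known exactly. Their poses are not given: they have to be found in the camera images.
- tile_pale_centre (a point): Loose glazed test tile, very pale blue, almost white (shade 1, the palest) on top and upper edges, cream below; 60 mm along its x, 42 mm along its y, 9 mm thick, about 40 g; starts flat on the bench, glaze up. This point is its centre, 4 mm above its underside; z points up out of the glazed face.
- tile_light_centre (a point): Loose glazed test tile, light sky blue (shade 2) on top and upper edges, cream below; 60 mm along its x, 42 mm along its y, 9 mm thick, about 40 g; starts flat on the bench, glaze up. This point is its centre, 4 mm above its underside; z points up out of the glazed face.
- tile_mid_centre (a point): Loose glazed test tile, strong mid blue (shade 3) on top and upper edges, cream below; 60 mm along its x, 42 mm along its y, 9 mm thick, about 40 g; starts flat on the bench, glaze up. This point is its centre, 4 mm above its underside; z points up out of the glazed face.
- tile_dark_centre (a point): Loose glazed test tile, very dark navy, almost black (shade 4, the darkest) on top and upper edges, cream below; 60 mm along its x, 42 mm along its y, 9 mm thick, about 40 g; starts flat on the bench, glaze up. This point is its centre, 4 mm above its underside; z points up out of the glazed face.
- mark_1_top (a point): Fixed brown block with a cork top, 50 mm along its x (along the row), 32 mm along its y (across the row), 12 mm high on the 10 mm thick grey board (84 x 424 mm); one end of the row, 70 mm from the nearer of cup and lid; blocks stand about 78 mm apart. A tile lies on it overhanging 5 mm all round, its long side along the row. This point is the centre of its top face, 22 mm above the bench; z up.
- mark_2_top (a point): Fixed brown block with a cork top, 50 mm along its x (along the row), 32 mm along its y (across the row), 12 mm high on the 10 mm thick grey board (84 x 424 mm); next after mark_1; blocks stand about 78 mm apart. A tile lies on it overhanging 5 mm all round, its long side along the row. This point is the centre of its top face, 22 mm above the bench; z up.
- mark_3_top (a point): Fixed brown block with a cork top, 50 mm along its x (along the row), 32 mm along its y (across the row), 12 mm high on the 10 mm thick grey board (84 x 424 mm); next after mark_2; blocks stand about 78 mm apart. A tile lies on it overhanging 5 mm all round, its long side along the row. This point is the centre of its top face, 22 mm above the bench; z up.
- mark_4_top (a point): Fixed brown block with a cork top, 50 mm along its x (along the row), 32 mm along its y (across the row), 12 mm high on the 10 mm thick grey board (84 x 424 mm); the other end of the row, 70 mm from the nearer of cup and lid; blocks stand about 78 mm apart. A tile lies on it overhanging 5 mm all round, its long side along the row. This point is the centre of its top face, 22 mm above the bench; z up.
- white_cup_centre (a point): Small white porcelain cup, pale lilac inside, 49 mm across, 42 mm high, standing loose on one end of the grey board, past the last block: it marks the pale end of the row. It may be at either end. This point is on its axis half-way up, 21 mm above the board. Not to be shifted.
- green_lid_centre (a point): Jar lid with green glaze in it, 49 mm across, 15 mm high, lying loose on the other end of the grey board: the dark end of the row. This point is its centre, 7 mm above the board. Not to be shifted.

How it is judged:
By the outcome, as a careful person would: the job done as asked, in the order asked, and still so for the second after the job is handed in, with the robot touching nothing.
It also fails if it takes over 83 s, if anything falls off the work surface, if the arm or the gripper's body presses on something with over 40 N, if the wrist force passes 120 N, or if a joint passes its speed limit or range.

## Working session

There is one attempt and no reset: what is moved stays moved. The work goes in short steps, Python scripts to look and compute and a shell command to move; the robot and the scene stay as the last step left them, time stands still between calls to the robot, and variables do not carry over. Pictures are saved under pics/ and viewed, about 12 in all and at most 16, crops included, and the job is handed in when it is done.

```bash
mkdir -p pics; ls; python3 - <<'E'
from bench import r, optics
import cv2
s=r.sense(); print({k:s[k] for k in('time','tool_pos','tcp_rot','finger_gap','ft_force')}, r.grasp_offset)
for n in('top','side'):
    p,d=optics.snapshot(n); cv2.imwrite(f'pics/{n}0.png',p)
    c=optics.camera_params(n); print(n,c)
    if n=='top':
        for q in('tile_pale_centre','tile_light_centre','tile_mid_centre','tile_dark_centre','mark_1_top','white_cup_centre','green_lid_centre'):
            print(q,[(round(h['score'],2),[round(v) for v in h['at']]) for h in optics.search_frame(n,q)][:6])
E
```

```text
pics
{'time': 0.0, 'tool_pos': array([240.37588324, 549.08796157, 210.01867756]), 'tcp_rot': array([-1.79988393e+02,  1.07965593e-01,  6.63506968e+01]), 'finger_gap': 85.49972808210937, 'ft_force': array([ 0.21152311, -0.40315003, -0.1982709 ])} 18.700000000000003
top {'camera_matrix': array([[492.11614962,   0.        , 311.40473488],
       [  0.        , 492.11614962, 196.38837522],
       [  0.        ,   0.        ,   1.        ]]), 'eye': array([ 397.82625057,  -15.44946809, 1316.76546855]), 'orientation': array([-173.75462631,    0.17976246,  -88.4516981 ])}
tile_pale_centre [(0.8, [496, -211, 8])]
tile_light_centre [(0.87, [423, -360, 5])]
tile_mid_centre [(0.85, [426, 48, 8])]
tile_dark_centre [(0.8, [379, -201, 10])]
mark_1_top [(0.57, [657, 275, 21])]
white_cup_centre [(0.69, [697, 338, 32])]
green_lid_centre [(0.74, [500, 10, 8]), (0.45, [378, -201, 11])]
side {'camera_matrix': array([[444.67014424,   0.        , 316.30862745],
       [  0.        , 444.67014424, 199.99088721],
       [  0.        ,   0.        ,   1.        ]]), 'eye': array([168.2663007 , 974.9036825 , 621.13404182]), 'orientation': array([-118.17275451,   -0.28330188, -159.38376611])}
```

View pics/top0.png

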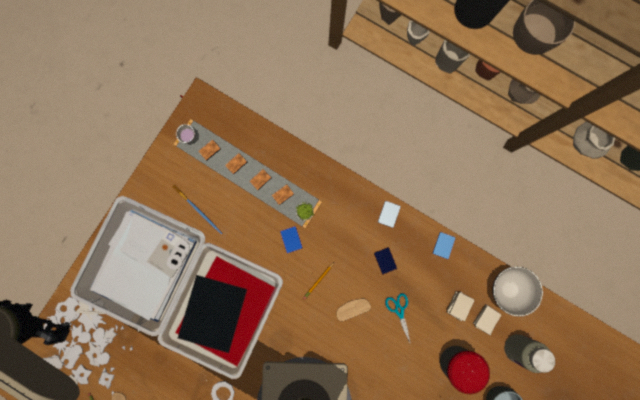

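View pics/side0.png

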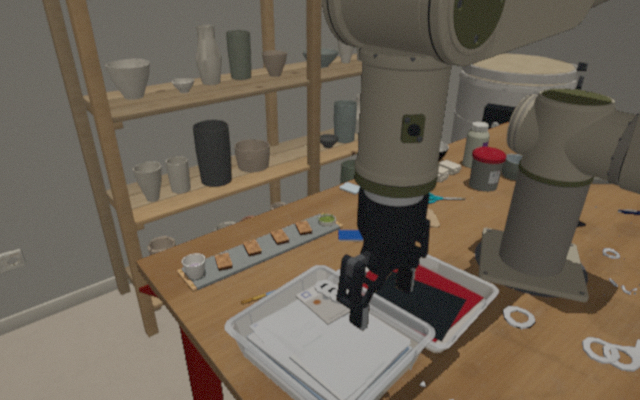

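The top view shows the cup at (186,133), the lid at (306,211), and the blocks between them at (210,149), (237,163), (261,179) and (283,194). The tiles are pale (389,214), light (445,245), mid (291,240) and dark (386,260). The side view agrees with this.

```bash
cat > h.py <<'E'
from bench import r, optics
import cv2, numpy as np
from scipy.spatial.transform import Rotation as Ro
def cam(n):
    c=optics.camera_params(n); return np.array(c['camera_matrix']),np.array(c['eye']),Ro.from_euler('xyz',c['orientation'],degrees=True).as_matrix()
def unproj(c,uv,z):
    K,e,R=c; uv=np.atleast_2d(uv); d=(R@np.linalg.inv(K)@np.c_[uv,np.ones(len(uv))].T).T
    return (e+d*((z-e[2])/d[:,2])[:,None])
def proj(c,p):
    K,e,R=c; q=K@R.T@(np.array(p,float)-e); return q[:2]/q[2]
def rect(img,c,guess,z,half=None,S=4,seed=3,T=None):
    """segment region with colour like the centre, fit rectangle in world plane z"""
    u=proj(c,[guess[0],guess[1],z]); K,e,R=c
    h=int(half or 70*K[0,0]/abs(e[2]-z)); x0,y0=int(max(u[0]-h,0)),int(max(u[1]-h,0))
    crop=img[y0:y0+2*h,x0:x0+2*h]; crop=cv2.resize(crop,None,fx=S,fy=S,interpolation=cv2.INTER_CUBIC)
    cx,cy=int((u[0]-x0+.5)*S),int((u[1]-y0+.5)*S)
    ref=np.median(crop[cy-seed:cy+seed+1,cx-seed:cx+seed+1].reshape(-1,3),0)
    d=np.linalg.norm(crop.astype(float)-ref,axis=2)
    ring=np.median(crop.reshape(-1,3),0); t=T or .5*np.linalg.norm(ring-ref)
    m=(d<t).astype(np.uint8); m=cv2.morphologyEx(m,cv2.MORPH_OPEN,np.ones((3,3)))
    n,l=cv2.connectedComponents(m); m=(l==l[cy,cx]).astype(np.uint8)
    cn=max(cv2.findContours(m,0,1)[0],key=cv2.contourArea)[:,0,:]
    w=unproj(c,(cn+.5)/S-.5+[x0,y0],z)[:,:2].astype(np.float32)
    (a,b),s,an=cv2.minAreaRect(w)
    if s[0]<s[1]: s=s[::-1]; an+=90
    return np.array([a,b]),s,(an+90)%180-90   # long-side yaw
def deltas(tx,ty,tz,yaw=None):
    s=r.sense(); p=s['tool_pos']; y0=s['tcp_rot'][2]
    a=np.radians(y0); dx,dy=tx-p[0],ty-p[1]
    t=0 if yaw is None else (y0-yaw+90)%180-90
    print('t=%.2f pos'%s['time'],np.round(p,1),'rot',np.round(s['tcp_rot'],1),'gap %.1f'%s['finger_gap'],'F',np.round(s['ft_force'],1))
    print('tool dx %.1f dy %.1f dz %.1f turn %.1f'%(dx*np.cos(a)+dy*np.sin(a),dx*np.sin(a)-dy*np.cos(a),p[2]-tz,t))
E
python3 - <<'E'
from h import *
p,_=optics.snapshot('top'); c=cam('top')
for n,u in dict(pale=(389,214),light=(445,245),mid=(291,240),dark=(386,260)).items():
    print(n,rect(p,c,unproj(c,u,9)[0],9))
for u in((210,149),(237,163),(261,179),(283,194)):
    print(rect(p,c,unproj(c,u,22)[0],22,half=14,T=60))
for n,u,z in(('cup',(186,133),52),('lid',(306,211),22)): print(n,unproj(c,u,z))
w,_=optics.snapshot('wrist'); cv2.imwrite('pics/w0.png',w); k=optics.camera_params('wrist'); print(k)
x=cv2.resize(p[100:280,160:480],None,fx=2.5,fy=2.5,interpolation=2); cv2.imwrite('pics/crop.png',x)
print(r.sense()['joint_pos'])
E
```

```text
pale (array([ 499.92776489, -214.99803162]), (61.67823028564453, 43.15933609008789), -19.156234741210938)
light (array([ 420.76928711, -360.65036011]), (61.492835998535156, 43.138790130615234), -18.54456329345703)
mid (array([425.17633057,  43.79081345]), (61.24782943725586, 43.04863357543945), 19.49034881591797)
dark (array([ 376.50170898, -205.9614563 ]), (61.20131301879883, 42.9388313293457), 22.599334716796875)
(array([659.31005859, 271.10586548]), (52.57145309448242, 33.8964958190918), -48.59750747680664)
(array([623.97021484, 197.85348511]), (53.43708038330078, 34.70911407470703), -44.669525146484375)
(array([582.70172119, 131.17767334]), (52.64056396484375, 34.69041442871094), -44.52487564086914)
(array([543.65063477,  69.46289062]), (53.012001037597656, 34.50304412841797), -51.997528076171875)
cup [[694.59627998 325.79052123  52.        ]]
lid [[500.21395519   5.64613179  22.        ]]
{'camera_matrix': array([[354.51505818,   0.        , 319.00706769],
       [  0.        , 354.51505818, 199.82428545],
       [  0.        ,   0.        ,   1.        ]]), 'eye': array([173.69717957, 576.92802157, 373.80245023]), 'orientation': array([ 1.63639458e+02, -2.69896268e-03,  6.63101209e+01])}
[ 6.14547271e+01  7.47135748e+00  8.52696053e+01  2.61695482e-04
  8.72619696e+01 -4.89400965e+00]
```

View pics/w0.png

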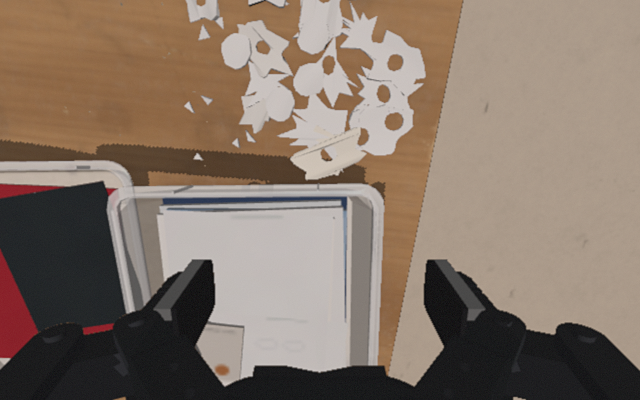

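The wrist camera looks ahead of the fingers (fingertips at rows 260-330) and the trays are below it. The fitted block yaw disagrees with the row direction, so I'm checking the crop.

```bash
python3 - <<'E'
import cv2
p=cv2.imread('pics/top0.png'); cv2.imwrite('pics/c2.png',cv2.resize(p[110:235,170:330],None,fx=5,fy=4.8,interpolation=2)); cv2.imwrite('pics/c2.png',cv2.resize(p[112:232,170:330],None,fx=5,fy=5,interpolation=2))
E
```

```text
(no output)
```

View pics/c2.png

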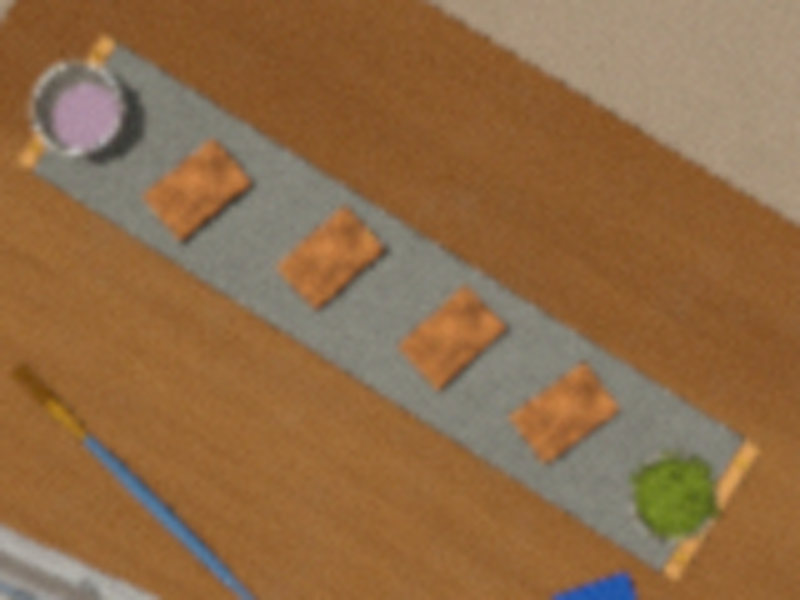

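The blocks lie askew, with their long sides at about -45 to -52° (across the row), so I take that orientation for the tiles. I'll grip the tiles on their 60 mm sides, so the fingers stay clear of neighbouring tiles, the cup and the lid. First, a wrist look at the whole board.

```bash
python3 -c "
from h import *
deltas(635,150,210)"
```

```text
t=0.55 pos [240.7 549.6 211.1] rot [-180.     0.    66.3] gap 85.6 F [0.2 0.1 0.1]
tool dx -207.8 dy 521.5 dz 1.1 turn 0.0
```

```bash
python3 -m pendant '[[1,-14,35,0,0],[1,-14,35,0,0],[1,-14,35,0,0],[1,-14,35,0,0],[1,-14,35,0,0],[1,-14,35,0,0],[1,-14,35,0,0],[1,-14,35,0,0],[1,-14,35,0,0],[1,-14,35,0,0]]' 40
python3 -m pendant '[[1,-14,35,0,0],[1,-14,35,0,0],[1,-14,35,0,0],[1,-14,35,0,0],[1,-12,31,0,0],[1,0,0,0,0],[1,0,0,0,0]]'
python3 - <<'E'
from h import *
deltas(635,150,210)
c=cam('wrist'); p,_=optics.snapshot('wrist'); cv2.imwrite('pics/w1.png',p)
for g in((659,271),(624,198),(583,131),(543.6,69.5)):
    try: print(rect(p,c,g,22,half=50,T=60))
    except Exception as e: print(e)
    print(proj(c,[*g,22]))
E
```

```text
time: 1.55
tool_pos: [506.1, 279.7, 211.3]
tcp_rot: [180.0, -0.0, 66.3]
ft_force: [-0.6, 0.0, 0.3]
finger_gap: 85.4
time: 2.25
tool_pos: [634.6, 149.5, 210.7]
tcp_rot: [-180.0, 0.0, 66.3]
ft_force: [-0.8, -0.4, 0.0]
finger_gap: 85.1
t=2.25 pos [634.6 149.5 210.7] rot [-180.     0.    66.3] gap 85.1 F [-0.8 -0.4  0. ]
tool dx 0.6 dy 0.2 dz 0.7 turn 0.0
(array([656.84985352, 271.65261841]), (50.002872467041016, 32.06303405761719), -47.997154235839844)
[443.45767342 144.13850186]
(array([621.75390625, 198.74050903]), (50.07212829589844, 31.778385162353516), -45.83910369873047)
[361.61090997 141.49474045]
(array([580.49468994, 131.60643005]), (49.90614700317383, 32.2056999206543), -45.23489761352539)
[282.31329525 130.68036567]
(array([540.77050781,  70.85555267]), (48.989471435546875, 31.964006423950195), -52.40468978881836)
[207.44696645 118.88427152]
```

View pics/w1.png

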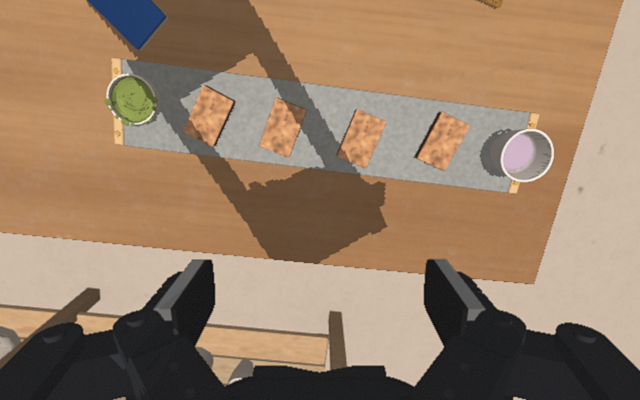

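Wrist view: the blocks are at about (210,115), (284,127), (362,138) and (443,141), with the lid at the left and the cup at the right. The fitted sizes match exactly. Next is the pale tile.

```bash
python3 -c "
from h import *
deltas(498,-214,130,-19)"
```

```text
t=2.30 pos [634.1 150.4 210.9] rot [-180.    -0.    66.3] gap 85.5 F [ 0.7  0.1 -0.3]
tool dx -388.4 dy 21.6 dz 80.9 turn 85.3
```

```bash
python3 -m pendant '[[1,-39,2,0,0],[1,-39,2,0,0],[1,-39,2,0,0],[1,-39,2,0,0],[1,-39,2,0,0],[1,-39,2,0,0],[1,-39,2,0,0],[1,-39,2,0,0],[1,-39,2,0,0],[1,-37,3.6,0,0]]'
python3 -m pendant '[[1,0,0,8,8.53],[1,0,0,8,8.53],[1,0,0,8,8.53],[1,0,0,8,8.53],[1,0,0,8,8.53],[1,0,0,8,8.53],[1,0,0,8,8.53],[1,0,0,8,8.53],[1,0,0,8,8.53],[1,0,0,8,8.53]]'
python3 -m pendant '[[0.87,0,0,0,0],[0.87,0,0,0,0]]'
python3 - <<'E'
from h import *
c=cam('wrist'); p,_=optics.snapshot('wrist'); cv2.imwrite('pics/w2.png',p)
R=rect(p,c,(498,-214),9); print(R); deltas(*R[0],-1.5,R[2])
E
```

```text
time: 3.3
tool_pos: [497.9, -213.8, 211.5]
tcp_rot: [180.0, -0.0, 66.5]
ft_force: [0.4, -0.0, -0.3]
finger_gap: 85.7
time: 4.3
tool_pos: [498.8, -212.4, 131.1]
tcp_rot: [-180.0, -0.0, -19.2]
ft_force: [0.5, -0.7, 0.4]
finger_gap: 85.7
time: 4.5
tool_pos: [498.7, -213.0, 131.3]
tcp_rot: [-180.0, 0.0, -18.6]
ft_force: [0.5, -0.2, 0.9]
finger_gap: 74.6
(array([ 498.12533569, -213.20196533]), (59.99379348754883, 42.68229675292969), -17.961509704589844)
t=4.55 pos [ 498.9 -213.4  131.7] rot [180.   -0.  -18.6] gap 74.3 F [-0.2  0.2 -0.4]
tool dx -0.8 dy 0.1 dz 133.2 turn -0.7
```

View pics/w2.png

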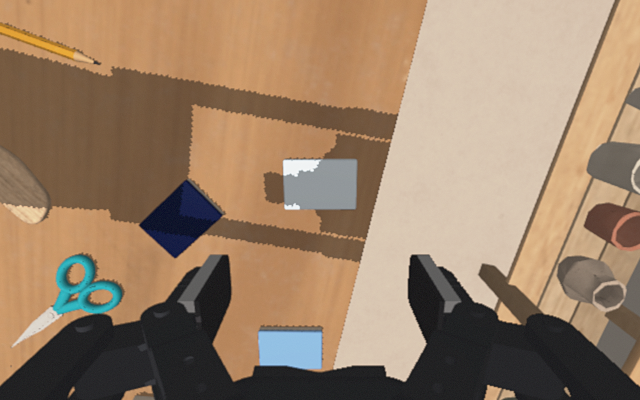

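The pale tile lies at (320,184), half in shadow, between the jaws. Its fitted size is right, so I go down.

```bash
python3 -m pendant '[[0.87,-0.8,0,30,-0.7],[0.87,0,0,35,0],[0.87,0,0,35,0],[0.87,0,0,20,0],[0.87,0,0,10,0],[0.87,0,0,0,0],[0.87,0,0,2.5,0],[0.87,0,0,0,0]]'
python3 -m pendant '[[0.5,0,0,0,0],[0.5,0,0,0,0],[0.5,0,0,0,0],[0.5,0,0,0,0]]' 40
```

```text
time: 5.35
tool_pos: [499.1, -214.4, 0.1]
tcp_rot: [180.0, -0.1, -18.2]
ft_force: [-0.6, 0.2, -0.3]
finger_gap: 74.2
time: 5.75
tool_pos: [498.0, -213.8, -1.2]
tcp_rot: [180.0, -0.0, -18.2]
ft_force: [-0.1, 0.6, 0.5]
finger_gap: 42.9
```

The gap closed to 42.9, so the fingers did not hold the 60 mm side. I open and check how the tips sit.

```bash
python3 - <<'E'
from h import *
c=cam('wrist'); p,_=optics.snapshot('wrist'); cv2.imwrite('pics/w3.png',p[80:400,100:540])
E
```

```text
(no output)
```

View pics/w3.png

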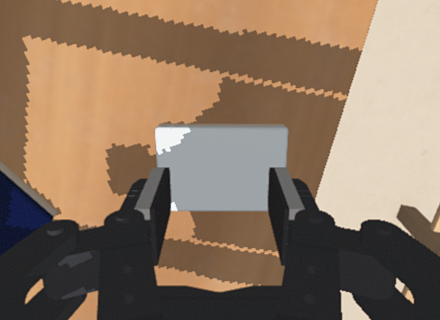

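The tips closed above the tile: its top is visible between the pads and unmoved. I'll measure the actual tip height from the depth picture.

```bash
python3 - <<'E'
from h import *
K,e,R=c=cam('wrist'); p,d=optics.snapshot('wrist'); s=r.sense(); print(s['tool_pos'],s['finger_gap'])
v,u=np.mgrid[0:400,0:640]; X=np.stack([(u-K[0,2])/K[0,0]*d,(v-K[1,2])/K[1,1]*d,d],-1)@R.T+e
y=np.radians(s['tcp_rot'][2]); t=s['tool_pos']
dx=X[...,0]-t[0]; dy=X[...,1]-t[1]
lx=dx*np.cos(y)+dy*np.sin(y); ly=dx*np.sin(y)-dy*np.cos(y); z=X[...,2]-t[2]
dark=(p.max(2)<75)&(d>0)
for lo,hi in((-70,0),(0,70)):
    m=dark&(np.abs(ly)<16)&(lx>lo)&(lx<hi)&(z<60)
    for a in range(0,40,4):
        k=m&(z>=a-4)&(z<a)
        if k.sum(): print(lo,a-4,a,k.sum(),'lx %.1f..%.1f ly %.1f..%.1f'%(lx[k].min(),lx[k].max(),ly[k].min(),ly[k].max()))
k=(np.abs(lx)<12)&(np.abs(ly)<12)&(d>0); print('tile z',np.median(X[...,2][k]))
E
```

```text
[ 497.86332557 -213.75859548   -1.34042513] 42.643422092920204
-70 24 28 38 lx -23.7..-21.8 ly -9.6..7.0
-70 28 32 108 lx -34.2..-21.9 ly -9.7..11.1
-70 32 36 150 lx -35.6..-21.8 ly -9.7..10.8
0 20 24 24 lx 20.6..20.9 ly -7.4..10.9
0 24 28 66 lx 20.5..21.6 ly -9.5..12.9
0 28 32 117 lx 20.4..33.4 ly -9.8..12.4
0 32 36 140 lx 20.5..33.6 ly -9.9..12.9
tile z 93.73071850034339
```

```bash
python3 - <<'E'
from h import *
K,e,R=c=cam('wrist'); p,d=optics.snapshot('wrist'); s=r.sense(); t=s['tool_pos']; y=np.radians(s['tcp_rot'][2])
for uu,vv in((320,230),(320,270),(262,250),(264,270),(255,285),(248,293),(265,285),(265,300),(265,320),(270,330),(375,260),(388,285),(360,225),(280,225)):
    X=R@np.array([(uu-K[0,2])/K[0,0],(vv-K[1,2])/K[1,1],1])*d[vv,uu]+e; q=X-t
    print((uu,vv),p[vv,uu],'l %.1f %.1f'%(q[0]*np.cos(y)+q[1]*np.sin(y),q[0]*np.sin(y)-q[1]*np.cos(y)),'z %.1f'%X[2])
E
```

```text
(320, 230) [168 165 158] l -0.4 -10.6 z 8.9
(320, 270) [169 166 159] l -0.4 9.7 z 8.9
(262, 250) [ 98  99 100] l -24.3 -9.1 z 27.4
(264, 270) [29 29 29] l -22.1 -5.4 z 37.9
(255, 285) [35 34 36] l -22.2 -9.2 z 55.8
(248, 293) [130 131 134] l -24.4 -7.2 z 57.5
(265, 285) [30 27 31] l -22.1 1.7 z 36.9
(265, 300) [30 28 31] l -22.1 7.0 z 39.1
(265, 320) [ 70 101 137] l -29.5 44.0 z -0.7
(270, 330) [ 64  87 115] l -27.0 49.8 z -0.1
(375, 260) [32 33 33] l 20.7 -9.2 z 37.0
(388, 285) [83 84 85] l 22.2 -9.1 z 55.6
(360, 225) [168 165 158] l 17.9 -13.0 z 8.8
(280, 225) [164 160 154] l -18.8 -12.9 z 8.4
```

```bash
python3 - <<'E'
from h import *
K,e,R=c=cam('wrist'); p,d=optics.snapshot('wrist'); s=r.sense(); t=s['tool_pos']; y=np.radians(s['tcp_rot'][2])
for uu in(258,264,268,370,378):
  for vv in range(238,312,4):
    X=R@np.array([(uu-K[0,2])/K[0,0],(vv-K[1,2])/K[1,1],1])*d[vv,uu]+e; q=X-t
    print((uu,vv),p[vv,uu].mean().round(),'%.0f %.0f %.1f'%(q[0]*np.cos(y)+q[1]*np.sin(y),q[0]*np.sin(y)-q[1]*np.cos(y),X[2]),end=' | ')
  print()
E
```

```text
(258, 238) 160.0 -29 -7 9.6 | (258, 242) 159.0 -29 -4 7.8 | (258, 246) 161.0 -29 -3 9.2 | (258, 250) 103.0 -26 -9 27.8 | (258, 254) 103.0 -25 -9 31.8 | (258, 258) 105.0 -25 -9 35.2 | (258, 262) 91.0 -24 -10 39.4 | (258, 266) 38.0 -23 -10 42.6 | (258, 270) 30.0 -23 -9 45.3 | (258, 274) 31.0 -23 -9 47.6 | (258, 278) 29.0 -22 -9 51.1 | (258, 282) 29.0 -22 -8 51.5 | (258, 286) 32.0 -22 -7 52.0 | (258, 290) 30.0 -22 -5 52.0 | (258, 294) 30.0 -22 -4 52.0 | (258, 298) 27.0 -22 -2 52.6 | (258, 302) 31.0 -22 -1 52.8 | (258, 306) 29.0 -22 -0 54.4 | (258, 310) 29.0 -22 2 54.0 | 
(264, 238) 162.0 -26 -7 8.5 | (264, 242) 163.0 -26 -5 8.7 | (264, 246) 165.0 -26 -3 9.1 | (264, 250) 40.0 -23 -10 28.9 | (264, 254) 32.0 -23 -9 31.7 | (264, 258) 34.0 -22 -9 35.7 | (264, 262) 27.0 -22 -8 36.2 | (264, 266) 29.0 -22 -7 37.6 | (264, 270) 30.0 -22 -5 37.8 | (264, 274) 32.0 -22 -3 37.2 | (264, 278) 30.0 -22 -3 39.3 | (264, 282) 29.0 -22 -1 39.2 | (264, 286) 29.0 -22 0 39.8 | (264, 290) 29.0 -22 2 40.5 | (264, 294) 32.0 -22 4 39.8 | (264, 298) 31.0 -22 5 40.4 | (264, 302) 29.0 -22 6 42.1 | (264, 306) 26.0 -22
[... 1003 characters left out ...]
 | (370, 294) 28.0 21 11 28.6 | (370, 298) 41.0 21 12 29.0 | (370, 302) 83.0 26 33 -0.3 | (370, 306) 103.0 26 35 0.0 | (370, 310) 102.0 26 38 -1.2 | 
(378, 238) 163.0 26 -7 9.4 | (378, 242) 163.0 26 -5 9.4 | (378, 246) 165.0 27 -3 8.8 | (378, 250) 103.0 23 -9 28.0 | (378, 254) 104.0 23 -9 32.0 | (378, 258) 84.0 22 -9 34.6 | (378, 262) 30.0 21 -10 39.3 | (378, 266) 32.0 21 -10 43.6 | (378, 270) 32.0 21 -9 45.0 | (378, 274) 31.0 21 -7 44.4 | (378, 278) 30.0 21 -6 45.4 | (378, 282) 28.0 21 -5 45.6 | (378, 286) 27.0 21 -3 46.2 | (378, 290) 31.0 21 -2 46.6 | (378, 294) 31.0 21 -0 46.8 | (378, 298) 30.0 21 1 47.6 | (378, 302) 32.0 21 3 46.8 | (378, 306) 27.0 21 4 47.9 | (378, 310) 29.0 21 5 48.4 |
```

The tips sit about 24 mm above the TCP plane at this opening, confirmed by both depth and pixel size. I'll open and go down in small steps, watching the force.

```bash
python3 -m pendant '[[0.87,0,0,0,0],[0.87,0,0,0,0],[0.87,0,0,0,0],[0.87,0,0,5,0],[0.87,0,0,5,0],[0.87,0,0,0,0]]'
python3 - <<'E'
from h import *
K,e,R=c=cam('wrist'); p,d=optics.snapshot('wrist'); cv2.imwrite('pics/w4.png',p[80:400,100:540]); s=r.sense(); t=s['tool_pos']; y=np.radians(s['tcp_rot'][2]); print(t)
v,u=np.mgrid[0:400,0:640]; X=np.stack([(u-K[0,2])/K[0,0]*d,(v-K[1,2])/K[1,1]*d,d],-1)@R.T+e; q=X-t
lx=q[...,0]*np.cos(y)+q[...,1]*np.sin(y); ly=q[...,0]*np.sin(y)-q[...,1]*np.cos(y)
for sgn in(-1,1):
  m=(p.max(2)<130)&(abs(ly)<12)&(sgn*lx>34)&(sgn*lx<55)&(d<165)&(d>0)
  print(sgn,m.sum(),np.percentile(X[...,2][m],[0,2,5,20]).round(1), np.median(np.abs(lx[m])))
m=(abs(lx)<20)&(abs(ly)<15)&(X[...,2]<30)&(d>0); print('tile z',np.median(X[...,2][m]))
E
```

```text
time: 6.55
tool_pos: [497.0, -213.3, -12.6]
tcp_rot: [-180.0, 0.1, -18.3]
ft_force: [0.0, -0.0, 0.3]
finger_gap: 74.2
[ 497.19680367 -213.38377187  -12.25468908]
-1 7824 [-1.9 -0.8 -0.4 28. ] 42.59928010992694
1 8400 [-2.2 -0.9 -0.5 26.9] 41.82082230382517
tile z 8.976079641999888
```

View pics/w4.png

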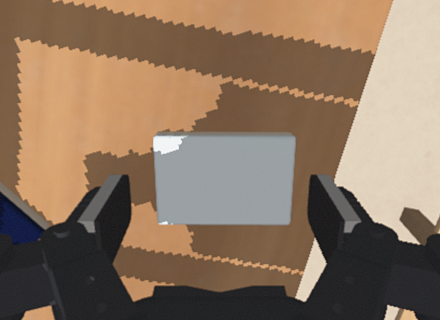

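No contact even with the TCP at -12, so the tips really are well behind it. I continue down, checking the force.

```bash
cat > tip.py <<'E'
from h import *
K,e,R=c=cam('wrist'); p,d=optics.snapshot('wrist'); s=r.sense(); t=s['tool_pos']; y=np.radians(s['tcp_rot'][2])
v,u=np.mgrid[0:400,0:640]; X=np.stack([(u-K[0,2])/K[0,0]*d,(v-K[1,2])/K[1,1]*d,d],-1)@R.T+e; q=X-t
lx=q[...,0]*np.cos(y)+q[...,1]*np.sin(y); ly=q[...,0]*np.sin(y)-q[...,1]*np.cos(y); g=s['finger_gap']/2
for sgn in(-1,1):
  m=(abs(ly+9)<2)&(sgn*lx>g-1)&(sgn*lx<g+12)&(X[...,2]>3)&(d>0)
  print('tip z',np.percentile(X[...,2][m],[1,3,10,30]).round(1),'tcp',t.round(1))
E
python3 tip.py
python3 -m pendant '[[0.87,0,0,4,0],[0.87,0,0,0,0]]'; python3 tip.py
```

```text
tip z [21.4 23.9 31.1 47.3] tcp [ 497.5 -213.5  -11.9]
tip z [21.3 24.1 31.5 47.7] tcp [ 497.5 -213.5  -11.9]
time: 6.85
tool_pos: [497.6, -213.6, -15.9]
tcp_rot: [-180.0, 0.0, -18.3]
ft_force: [-0.1, 0.1, -1.2]
finger_gap: 74.1
tip z [17.6 20.2 27.5 43.6] tcp [ 497.6 -213.6  -15.7]
tip z [17.6 20.2 27.6 43.9] tcp [ 497.6 -213.6  -15.7]
```

Tips are about 33 mm above the TCP at gap 74, and roughly 29 mm at gap 60. I go to TCP z of about -25 and close.

```bash
python3 -m pendant '[[0.87,0,0,5,0],[0.87,0,0,4,0],[0.87,0,0,0,0]]'; python3 -m pendant '[[0.6,0,0,0,0],[0.6,0,0,0,0],[0.6,0,0,0,0],[0.6,0,0,0,0]]'; python3 tip.py
```

```text
time: 7.2
tool_pos: [497.2, -213.4, -25.3]
tcp_rot: [-180.0, 0.1, -18.3]
ft_force: [-0.0, -0.1, -0.9]
finger_gap: 74.2
time: 7.6
tool_pos: [498.0, -213.8, -24.3]
tcp_rot: [180.0, -0.0, -18.3]
ft_force: [0.4, -0.2, 1.4]
finger_gap: 58.5
tip z [ 6.3  8.6 14.4 30.4] tcp [ 498.  -213.8  -24.3]
tip z [ 6.1  8.9 15.6 31.4] tcp [ 498.  -213.8  -24.3]
```

```bash
python3 -m pendant '[[0.85,0,0,0,0],[0.85,0,0,0,0],[0.85,0,0,3,0],[0.85,0,0,0,0]]'; python3 -m pendant '[[0.6,0,0,0,0],[0.6,0,0,0,0],[0.6,0,0,0,0],[0.6,0,0,0,0],[0.6,0,0,0,0]]'; python3 tip.py;  python3 -m pendant '[[0.6,0,0,-10,0],[0.6,0,0,-30,0],[0.6,0,0,-40,0],[0.6,0,0,0,0]]'
python3 - <<'E'
from h import *
p,d=optics.snapshot('wrist'); cv2.imwrite('pics/w5.png',p[80:400,100:540])
E
```

```text
time: 8.05
tool_pos: [497.5, -213.5, -28.0]
tcp_rot: [-180.0, 0.0, -18.3]
ft_force: [0.5, 0.6, 0.3]
finger_gap: 72.8
time: 8.55
tool_pos: [499.8, -214.9, -24.8]
tcp_rot: [180.0, -0.2, -18.3]
ft_force: [-2.9, 1.6, 15.8]
finger_gap: 58.9
tip z [ 5.8  8.3 14.2 30.1] tcp [ 499.8 -214.8  -24.9]
tip z [ 5.8  8.5 15.8 32.1] tcp [ 499.8 -214.8  -24.9]
time: 9.0
tool_pos: [501.7, -215.8, 58.9]
tcp_rot: [179.9, -0.5, -18.2]
ft_force: [0.5, -0.8, 0.2]
finger_gap: 58.9
```

View pics/w5.png

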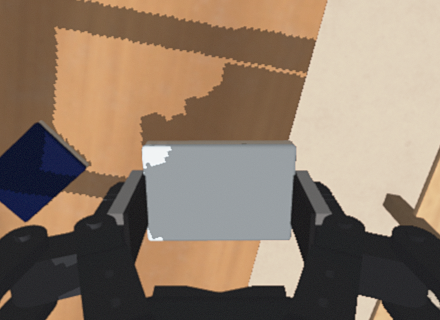

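The tile is held and lifted. The 15.8 N at closing shows the tips touched the bench, so at gap 60 the tips sit 25 mm behind the TCP. Next I check the held pose and plan the carry to the block by the cup.

```bash
cat > held.py <<'E'
import sys
from h import *
def held():
    K,e,R=c=cam('wrist'); p,d=optics.snapshot('wrist'); s=r.sense(); t=s['tool_pos']; y=np.radians(s['tcp_rot'][2])
    v,u=np.mgrid[0:400,0:640]; X=np.stack([(u-K[0,2])/K[0,0]*d,(v-K[1,2])/K[1,1]*d,d],-1)@R.T+e; q=X-t
    lx=q[...,0]*np.cos(y)+q[...,1]*np.sin(y); ly=q[...,0]*np.sin(y)-q[...,1]*np.cos(y); dz=q[...,2]
    m=((abs(dz-34)<6)&(abs(ly)<35)&(abs(lx)<s['finger_gap']/2-1)&(d>0)).astype(np.uint8)
    m=cv2.morphologyEx(m,cv2.MORPH_OPEN,np.ones((5,5)))>0
    z=np.median(dz[m]); 
    A=np.c_[lx[m],ly[m],np.ones(m.sum())]; k=np.linalg.lstsq(A,dz[m],rcond=None)[0]
    pts=np.c_[lx[m],ly[m]].astype(np.float32); rc=cv2.minAreaRect(pts)
    print('held: top dz %.1f tilt deg %s rect lx,ly %s size %s ang %.1f'%(z,np.degrees(k[:2]).round(1),np.round(rc[0],1),np.round(rc[1],1),rc[2]))
held()
a=list(map(float,sys.argv[1:])); deltas(*a)
E
python3 held.py 656.8 271.7 90 -48
```

```text
held: top dz 36.0 tilt deg [0.2 1.5] rect lx,ly [-0.  -0.1] size [43.5 56.8] ang 90.0
t=9.10 pos [ 498.9 -214.3   54. ] rot [180.   -0.2 -18.2] gap 58.8 F [-0.2  0.6 -0.7]
tool dx -2.2 dy -511.0 dz -36.0 turn 29.8
```

```bash
python3 -m pendant '[[0.6,0,0,-30,0],[0.6,0,-35,-8,0],[0.6,0,-43,0,0],[0.6,0,-43,0,0],[0.6,0,-43,0,0],[0.6,0,-43,0,0],[0.6,0,-43,0,0],[0.6,0,-43,0,0],[0.6,0,-43,0,0],[0.6,0,-43,0,0]]'
python3 -m pendant '[[0.6,0,-43,0,0],[0.6,0,-43,0,0],[0.6,0,-43,0,0],[0.6,0,-25,0,7.45],[0.6,0,0,0,7.45],[0.6,0,0,0,7.45],[0.6,0,0,0,7.45],[0.6,0,0,0,0],[0.6,0,0,0,0]]'
python3 held.py 657.2 271.6 -2 -48
```

```text
time: 10.1
tool_pos: [615.5, 147.8, 88.3]
tcp_rot: [179.9, 0.2, -18.2]
ft_force: [0.7, -0.6, 0.2]
finger_gap: 59.1
time: 11.0
tool_pos: [663.8, 292.1, 88.8]
tcp_rot: [179.9, 0.1, -47.8]
ft_force: [0.4, 0.2, -0.9]
finger_gap: 58.6
held: top dz 33.3 tilt deg [-0.2  0.7] rect lx,ly [0.  0.1] size [43.5 56.7] ang 89.8
t=11.05 pos [664.1 292.1  89.2] rot [179.9   0.  -47.9] gap 58.7 F [-0.1 -0.4 -1. ]
tool dx 10.6 dy 18.9 dz 91.2 turn 0.1
```

```bash
python3 -m pendant '[[0.6,10.6,18.9,0,0],[0.6,0,0,30,0],[0.6,0,0,30,0],[0.6,0,0,20,0],[0.6,0,0,0,0],[0.6,0,0,0,0]]'; python3 held.py 657.2 271.6 -2 -48
```

```text
time: 11.65
tool_pos: [657.5, 271.8, 10.4]
tcp_rot: [179.9, 0.0, -48.0]
ft_force: [1.0, -0.2, 1.2]
finger_gap: 58.8
held: top dz 32.3 tilt deg [-0.2  0.3] rect lx,ly [-0.   1.1] size [43.6 56.8] ang 89.9
t=11.70 pos [658.6 272.2  11.9] rot [-179.9   -0.   -48. ] gap 58.7 F [0.6 0.4 0.3]
tool dx -0.5 dy 1.4 dz 13.9 turn 0.0
```

```bash
python3 -m pendant '[[0.6,0,0,6,0],[0.6,0,0,4,0],[0.6,0,0,0,0]]';python3 -m pendant '[[0.6,0,0,2,0],[0.6,0,0,0,0],[0.6,0,0,0,0]]'
```

```text
time: 12.0
tool_pos: [657.6, 271.9, 0.3]
tcp_rot: [180.0, 0.0, -48.0]
ft_force: [-0.4, -0.4, -0.3]
finger_gap: 58.8
time: 12.3
tool_pos: [657.8, 271.9, -1.4]
tcp_rot: [180.0, -0.0, -48.1]
ft_force: [0.8, 0.3, -0.7]
finger_gap: 58.8
```

```bash
python3 -m pendant '[[0.6,0,0,1,0],[0.6,0,0,0,0],[0.6,0,0,0,0]]';python3 -m pendant '[[0.6,0,0,1,0],[0.6,0,0,0,0],[0.6,0,0,0,0]]'
```

```text
time: 12.6
tool_pos: [657.8, 271.9, -2.4]
tcp_rot: [180.0, -0.0, -48.1]
ft_force: [0.7, -0.3, -1.0]
finger_gap: 58.5
time: 12.9
tool_pos: [658.1, 272.0, -2.8]
tcp_rot: [-180.0, -0.0, -48.0]
ft_force: [-0.6, -1.1, 3.8]
finger_gap: 58.8
```

Contact at z = -2.8, as predicted. I release, rise and check.

```bash
python3 -m pendant '[[0.85,0,0,0,0],[0.85,0,0,0,0],[0.85,0,0,0,0],[0.85,0,0,-15,0],[0.85,0,0,-40,0],[0.85,0,0,-40,0],[0.85,0,0,-40,0],[1,0,0,0,0],[1,0,0,0,0]]'
python3 - <<'E'
from h import *
c=cam('wrist'); p,_=optics.snapshot('wrist'); cv2.imwrite('pics/w6.png',p)
print(rect(p,c,(657,272),31)); print(rect(p,c,(622,199),22,half=50,T=60)); deltas(420,-361,130,-18.5)
E
```

```text
time: 13.8
tool_pos: [659.3, 272.4, 135.1]
tcp_rot: [-179.7, -0.1, -48.1]
ft_force: [-0.2, -0.2, -0.1]
finger_gap: 85.2
(array([657.85107422, 271.8213501 ]), (59.73528289794922, 42.862247467041016), -48.07759475708008)
(array([621.39123535, 198.7986145 ]), (50.10068130493164, 32.357460021972656), -46.00397491455078)
t=13.85 pos [658.  272.  132.5] rot [-179.9   -0.   -48.1] gap 85.5 F [-0.2  0.4 -0.4]
tool dx 311.7 dy 600.1 dz 2.5 turn -29.6
```

View pics/w6.png

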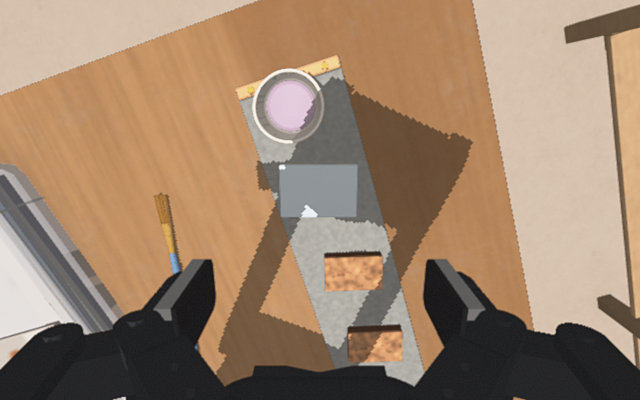

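The pale tile sits square on the first block at (318,190) and the cup is undisturbed. The light tile is next.

```bash
python3 -m pendant '[[1,19.5,37.5,0,0],[1,19.5,37.5,0,0],[1,19.5,37.5,0,0],[1,19.5,37.5,0,0],[1,19.5,37.5,0,0],[1,19.5,37.5,0,0],[1,19.5,37.5,0,0],[1,19.5,37.5,0,0],[1,19.5,37.5,0,0],[1,19.5,37.5,0,0]]'
python3 -m pendant '[[1,19.5,37.5,0,0],[1,19.5,37.5,0,0],[1,19.5,37.5,0,0],[1,19.5,37.5,0,0],[1,19.5,37.5,0,0],[1,19.2,37.6,0,0],[0.87,0,0,0,-7.4],[0.87,0,0,0,-7.4],[0.87,0,0,0,-7.4],[0.87,0,0,0,-7.4]]'
python3 -m pendant '[[0.87,0,0,0,0]]'
cat > look.py <<'E'
import sys
from h import *
a=list(map(float,sys.argv[2:])); c=cam('wrist'); p,_=optics.snapshot('wrist'); cv2.imwrite(sys.argv[1],p)
R=rect(p,c,a[:2],9); print(R); deltas(*R[0],-23.5,R[2])
E
python3 look.py pics/w7.png 420 -361
```

```text
time: 14.85
tool_pos: [507.0, -124.7, 129.7]
tcp_rot: [179.9, 0.2, -48.0]
ft_force: [-0.4, 0.2, -0.2]
finger_gap: 85.2
time: 15.85
tool_pos: [418.6, -360.1, 129.4]
tcp_rot: [-179.9, 0.2, -18.2]
ft_force: [0.7, 1.1, 0.1]
finger_gap: 74.8
time: 15.95
tool_pos: [418.8, -360.1, 129.7]
tcp_rot: [-179.9, 0.2, -18.3]
ft_force: [0.2, 0.0, 0.1]
finger_gap: 74.5
(array([ 419.05966187, -359.24609375]), (60.89219284057617, 43.4623908996582), -18.825607299804688)
t=16.00 pos [ 419.  -360.2  130. ] rot [-179.9    0.2  -18.6] gap 74.5 F [0.3 0.4 0.9]
tool dx -0.2 dy -0.9 dz 153.5 turn 0.2
```

```bash
python3 -m pendant '[[0.87,0,-0.9,40,0.3],[0.87,0,0,40,0],[0.87,0,0,40,0],[0.87,0,0,25,0],[0.87,0,0,0,0],[0.87,0,0,4,0],[0.87,0,0,4,0],[0.87,0,0,0,0],[0.87,0,0,0,0]]'; python3 -m pendant '[[0.6,0,0,0,0],[0.6,0,0,0,0],[0.6,0,0,0,0],[0.6,0,0,0,0],[0.6,0,0,0,0]]'
```

```text
time: 16.9
tool_pos: [420.9, -360.9, -20.1]
tcp_rot: [179.9, -0.1, -18.8]
ft_force: [-0.1, -0.6, -0.3]
finger_gap: 74.2
time: 17.4
tool_pos: [420.8, -360.9, -20.1]
tcp_rot: [180.0, -0.1, -18.8]
ft_force: [-1.5, 1.3, 5.4]
finger_gap: 57.8
```

```bash
python3 -m pendant '[[0.6,0,0,-10,0],[0.6,0,0,-40,0],[0.6,0,0,-40,0],[0.6,0,0,-30,0],[0.6,0,0,0,0],[0.6,0,0,0,0]]'; python3 held.py 621.9 198.7 90 -46
```

```text
time: 18.0
tool_pos: [420.8, -360.8, 100.2]
tcp_rot: [179.9, -0.1, -18.8]
ft_force: [-1.4, 0.4, -0.4]
finger_gap: 57.8
held: top dz 30.5 tilt deg [0.1 0.2] rect lx,ly [ 0.  -0.3] size [56.  43.3] ang 0.1
t=18.05 pos [ 420.  -360.    98.6] rot [-180.     0.   -18.8] gap 58.0 F [-0.3  0.7 -0.3]
tool dx 11.6 dy -594.0 dz 8.6 turn 27.2
```

```bash
python3 -m pendant '[[0.6,0.8,-42.4,0,0],[0.6,0.8,-42.4,0,0],[0.6,0.8,-42.4,0,0],[0.6,0.8,-42.4,0,0],[0.6,0.8,-42.4,0,0],[0.6,0.8,-42.4,0,0],[0.6,0.8,-42.4,0,0],[0.6,0.8,-42.4,0,0],[0.6,0.8,-42.4,0,0],[0.6,0.8,-42.4,0,0]]'
python3 -m pendant '[[0.6,0.8,-42.4,0,0],[0.6,0.8,-42.4,0,0],[0.6,0.8,-42.4,0,0],[0.6,0.8,-42.4,0,0],[0.6,0,0,20,6.8],[0.6,0,0,20,6.8],[0.6,0,0,10,6.8],[0.6,0,0,0,6.8],[0.6,0,0,0,0],[0.6,0,0,0,0]]'
python3 held.py 621.9 198.7 2 -46
```

```text
time: 19.05
tool_pos: [562.9, 40.5, 96.6]
tcp_rot: [179.9, 0.2, -18.7]
ft_force: [0.9, -0.8, -0.1]
finger_gap: 57.9
time: 20.05
tool_pos: [620.7, 198.1, 47.3]
tcp_rot: [179.9, 0.1, -45.8]
ft_force: [0.7, 0.1, -0.9]
finger_gap: 57.9
held: top dz 28.5 tilt deg [-0.  0.] rect lx,ly [-6.1  0.9] size [36.  36.4] ang 0.1
t=20.10 pos [621.1 198.1  47.9] rot [179.9   0.  -45.8] gap 58.3 F [ 0.  -0.1 -0.1]
tool dx 0.1 dy -0.9 dz 45.9 turn 0.2
```

```bash
python3 -m pendant '[[0.6,0.2,-0.7,25,0.2],[0.6,0,0,15,0],[0.6,0,0,2,0],[0.6,0,0,0,0],[0.6,0,0,0,0]]'; python3 -m pendant '[[0.6,0,0,2,0],[0.6,0,0,0,0],[0.6,0,0,0,0]]';python3 -m pendant '[[0.6,0,0,1,0],[0.6,0,0,0,0],[0.6,0,0,0,0]]'
```

```text
time: 20.6
tool_pos: [622.8, 198.8, 7.5]
tcp_rot: [-179.9, -0.0, -46.1]
ft_force: [-0.3, 0.2, 0.6]
finger_gap: 58.2
time: 20.9
tool_pos: [622.5, 198.7, 5.1]
tcp_rot: [-180.0, -0.0, -46.1]
ft_force: [0.8, 0.1, -1.3]
finger_gap: 57.8
time: 21.2
tool_pos: [622.2, 198.6, 3.5]
tcp_rot: [180.0, 0.0, -46.2]
ft_force: [-0.3, 0.6, -0.7]
finger_gap: 58.2
```

```bash
python3 -m pendant '[[0.6,0,0,1,0],[0.6,0,0,0,0],[0.6,0,0,0,0]]';python3 -m pendant '[[0.6,0,0,1,0],[0.6,0,0,0,0],[0.6,0,0,0,0]]';python3 -m pendant '[[0.6,0,0,1,0],[0.6,0,0,0,0],[0.6,0,0,0,0]]'
```

```text
time: 21.5
tool_pos: [622.1, 198.6, 2.5]
tcp_rot: [180.0, 0.0, -46.2]
ft_force: [0.7, -0.9, -0.8]
finger_gap: 58.2
time: 21.8
tool_pos: [622.4, 198.7, 2.0]
tcp_rot: [-180.0, -0.0, -46.1]
ft_force: [-2.6, -0.9, 4.5]
finger_gap: 57.9
time: 22.1
tool_pos: [622.5, 198.7, 2.0]
tcp_rot: [-180.0, -0.0, -46.1]
ft_force: [-5.9, -2.4, 11.8]
finger_gap: 58.3
```

```bash
python3 -m pendant '[[0.6,0,0,-1,0],[0.85,0,0,0,0],[0.85,0,0,0,0],[0.85,0,0,0,0],[0.85,0,0,-15,0],[0.85,0,0,-40,0],[0.85,0,0,-40,0],[0.85,0,0,-35,0],[1,0,0,0,0],[1,0,0,0,0]]'
python3 - <<'E'
from h import *
c=cam('wrist'); p,_=optics.snapshot('wrist'); cv2.imwrite('pics/w8.png',p)
print(rect(p,c,(622,199),31)); print(rect(p,c,(657,272),31)); print(rect(p,c,(580.5,131.6),22,half=50,T=60)); deltas(423.5,44.5,130,19.5)
E
```

```text
time: 23.1
tool_pos: [623.5, 198.9, 134.2]
tcp_rot: [-179.8, -0.1, -46.2]
ft_force: [0.8, 0.4, 0.2]
finger_gap: 85.0
(array([623.00445557, 199.27319336]), (60.24856948852539, 42.42849349975586), -46.2127685546875)
(array([657.81835938, 271.95611572]), (60.599578857421875, 42.72770309448242), -48.33207321166992)
(array([580.36340332, 131.97084045]), (50.33714294433594, 32.196502685546875), -45.25519943237305)
t=23.15 pos [622.2 198.7 132.1] rot [-180.    -0.   -46.1] gap 85.4 F [-0.6 -0.2 -0.6]
tool dx -26.5 dy 250.1 dz 2.1 turn -65.6
```

View pics/w8.png

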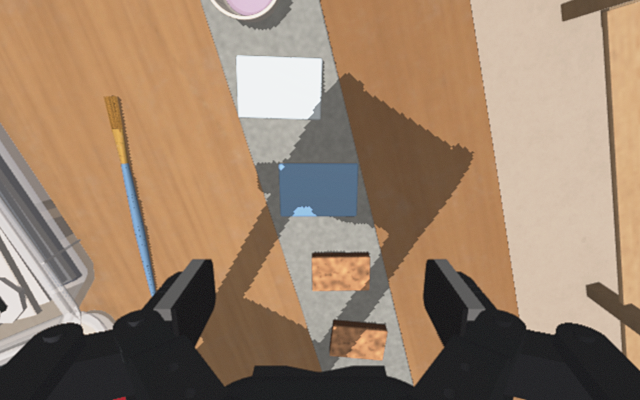

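Pale at (280,87) and light at (318,190) both lie square. Now the mid tile.

```bash
python3 -m pendant '[[1,-3.8,35.7,0,0],[1,-3.8,35.7,0,0],[1,-3.8,35.7,0,0],[1,-3.8,35.7,0,0],[1,-3.8,35.7,0,0],[1,-3.8,35.7,0,0],[1,-3.7,35.9,0,0],[0.87,0,0,0,-8.2],[0.87,0,0,0,-8.2],[0.87,0,0,0,-8.2]]'
python3 -m pendant '[[0.87,0,0,0,-8.2],[0.87,0,0,0,-8.2],[0.87,0,0,0,-8.2],[0.87,0,0,0,-8.2],[0.87,0,0,0,-8.2],[0.87,0,0,0,0],[0.87,0,0,0,0]]'
python3 look.py pics/w9.png 423.5 44.5
```

```text
time: 24.15
tool_pos: [422.0, 44.3, 130.0]
tcp_rot: [179.9, 0.2, -21.3]
ft_force: [0.1, -0.8, -0.1]
finger_gap: 74.3
time: 24.85
tool_pos: [422.6, 44.5, 130.5]
tcp_rot: [-180.0, 0.1, 19.2]
ft_force: [-0.1, 0.2, 0.6]
finger_gap: 74.4
(array([422.95751953,  45.08403015]), (60.08492660522461, 42.565792083740234), 19.809934616088867)
t=24.90 pos [422.8  44.5 130.8] rot [-1.80e+02  1.00e-01  1.92e+01] gap 74.2 F [-0.3  0.2  0.5]
tool dx 0.3 dy -0.5 dz 154.3 turn -0.6
```

View pics/w9.png

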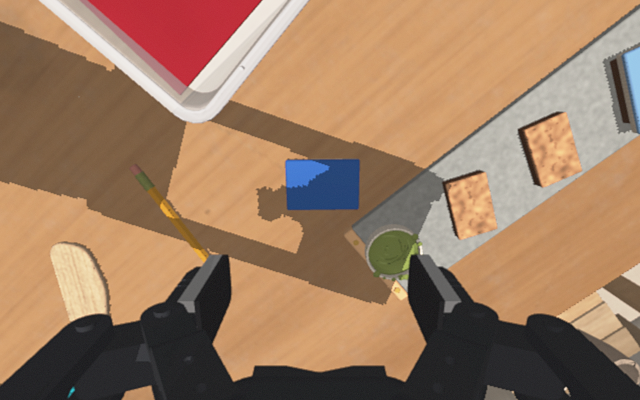

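The mid tile is at (323,184). The right finger will miss the board edge by about 7 mm, so I use a slightly narrower opening.

```bash
python3 -m pendant '[[0.82,0.3,-0.5,40,-0.6],[0.82,0,0,40,0],[0.82,0,0,40,0],[0.82,0,0,25,0],[0.82,0,0,0,0],[0.82,0,0,5,0],[0.82,0,0,5,0],[0.82,0,0,0,0],[0.82,0,0,0,0]]'; python3 -m pendant '[[0.6,0,0,0,0],[0.6,0,0,0,0],[0.6,0,0,0,0],[0.6,0,0,0,0],[0.6,0,0,0,0]]'
```

```text
time: 25.8
tool_pos: [424.6, 45.0, -22.4]
tcp_rot: [180.0, -0.1, 20.0]
ft_force: [-0.4, -0.2, 0.7]
finger_gap: 69.6
time: 26.3
tool_pos: [424.6, 45.1, -22.2]
tcp_rot: [180.0, -0.1, 20.0]
ft_force: [-1.4, -0.1, 6.2]
finger_gap: 58.7
```

```bash
python3 -m pendant '[[0.6,0,0,-10,0],[0.6,0,0,-40,0],[0.6,0,0,-40,0],[0.6,0,0,-30,0],[0.6,0,0,0,0],[0.6,0,0,0,0]]'; python3 held.py 580.8 131.7 90 -45.3
```

```text
time: 26.9
tool_pos: [424.5, 45.1, 97.9]
tcp_rot: [179.9, -0.2, 20.0]
ft_force: [-0.6, -0.8, -1.1]
finger_gap: 58.6
held: top dz 32.5 tilt deg [0.1 0.4] rect lx,ly [-0.   0.1] size [56.6 43.9] ang 0.1
t=26.95 pos [423.4  45.1  96.5] rot [180.  -0.  20.] gap 58.6 F [ 0.   0.6 -0.5]
tool dx 177.6 dy -27.4 dz 6.5 turn 65.3
```

```bash
python3 -m pendant '[[0.6,35.5,-5.5,0,0],[0.6,35.5,-5.5,0,0],[0.6,35.5,-5.5,0,0],[0.6,35.5,-5.5,0,0],[0.6,35.6,-5.4,0,0],[0.6,0,0,0,8.16],[0.6,0,0,0,8.16],[0.6,0,0,0,8.16],[0.6,0,0,0,8.16],[0.6,0,0,0,8.16]]'
python3 -m pendant '[[0.6,0,0,0,8.16],[0.6,0,0,0,8.16],[0.6,0,0,0,8.16],[0.6,0,0,25,0],[0.6,0,0,25,0],[0.6,0,0,0,0],[0.6,0,0,0,0]]'
python3 held.py 580.8 131.7 2 -45.3
```

```text
time: 27.95
tool_pos: [579.4, 131.5, 94.0]
tcp_rot: [179.9, 0.2, -21.1]
ft_force: [0.2, -0.2, -1.1]
finger_gap: 58.5
time: 28.65
tool_pos: [579.3, 131.5, 44.9]
tcp_rot: [179.8, 0.1, -45.2]
ft_force: [0.5, 0.3, -0.7]
finger_gap: 58.3
held: top dz 29.5 tilt deg [-0.1  0.1] rect lx,ly [0.  1.8] size [43.  56.7] ang 89.9
t=28.70 pos [580.7 131.7  46.5] rot [179.9   0.  -45.2] gap 58.7 F [ 0.1 -0.4 -0.2]
tool dx 0.0 dy -0.1 dz 44.5 turn 0.1
```

```bash
python3 -m pendant '[[0.6,0,0,25,0],[0.6,0,0,15,0],[0.6,0,0,3,0],[0.6,0,0,0,0],[0.6,0,0,0,0]]'; python3 -m pendant '[[0.6,0,0,1.5,0],[0.6,0,0,0,0],[0.6,0,0,0,0]]';python3 -m pendant '[[0.6,0,0,1,0],[0.6,0,0,0,0],[0.6,0,0,0,0]]'; python3 -m pendant '[[0.6,0,0,1,0],[0.6,0,0,0,0],[0.6,0,0,0,0]]'
```

```text
time: 29.2
tool_pos: [581.8, 131.8, 4.6]
tcp_rot: [-179.9, -0.0, -45.2]
ft_force: [-0.3, 0.3, -0.9]
finger_gap: 57.9
time: 29.5
tool_pos: [581.3, 131.7, 2.5]
tcp_rot: [-180.0, -0.0, -45.2]
ft_force: [-0.5, -0.4, -1.1]
finger_gap: 58.2
time: 29.8
tool_pos: [581.0, 131.7, 1.1]
tcp_rot: [180.0, 0.0, -45.2]
ft_force: [0.4, 1.3, -1.0]
finger_gap: 58.3
time: 30.1
tool_pos: [581.0, 131.7, 0.0]
tcp_rot: [180.0, 0.0, -45.2]
ft_force: [-0.0, -0.2, -0.5]
finger_gap: 58.5
```

```bash
python3 -m pendant '[[0.6,0,0,0.7,0],[0.6,0,0,0,0],[0.6,0,0,0,0]]'; python3 -m pendant '[[0.6,0,0,0.7,0],[0.6,0,0,0,0],[0.6,0,0,0,0]]'
```

```text
time: 30.4
tool_pos: [581.2, 131.7, -0.2]
tcp_rot: [-180.0, -0.0, -45.2]
ft_force: [-2.6, -0.1, 5.5]
finger_gap: 58.4
time: 30.7
tool_pos: [581.3, 131.7, -0.2]
tcp_rot: [-180.0, -0.0, -45.2]
ft_force: [-5.7, -1.7, 11.2]
finger_gap: 58.3
```

```bash
python3 -m pendant '[[0.6,0,0,-0.8,0],[0.85,0,0,0,0],[0.85,0,0,0,0],[0.85,0,0,0,0],[0.85,0,0,-15,0],[0.85,0,0,-40,0],[0.85,0,0,-40,0],[0.85,0,0,-35,0],[1,0,0,0,0],[1,0,0,0,0]]'
python3 - <<'E'
from h import *
c=cam('wrist'); p,_=optics.snapshot('wrist'); cv2.imwrite('pics/w10.png',p)
print(rect(p,c,(581,132),31)); print(rect(p,c,(623,199),31)); print(rect(p,c,(541,70.8),22,half=50,T=60)); deltas(374.5,-204.5,130,22.6)
E
```

```text
time: 31.7
tool_pos: [582.3, 131.9, 131.9]
tcp_rot: [-179.8, -0.1, -45.2]
ft_force: [1.0, 0.7, -0.9]
finger_gap: 85.2
(array([580.94189453, 131.4553833 ]), (60.45969772338867, 42.429115295410156), -45.2823371887207)
(array([622.54833984, 199.47006226]), (60.588985443115234, 43.189170837402344), -46.569149017333984)
(array([541.34222412,  70.6481781 ]), (50.37389373779297, 32.4587516784668), -52.20673370361328)
t=31.75 pos [581.1 131.7 130. ] rot [-180.    -0.   -45.2] gap 85.6 F [-1.1  0.2  0.1]
tool dx 93.2 dy 383.4 dz -0.0 turn -67.8
```

```bash
python3 -m pendant '[[1,9.3,38.3,0,0],[1,9.3,38.3,0,0],[1,9.3,38.3,0,0],[1,9.3,38.3,0,0],[1,9.3,38.3,0,0],[1,9.3,38.3,0,0],[1,9.3,38.3,0,0],[1,9.3,38.3,0,0],[1,9.3,38.3,0,0],[1,9.3,38.3,0,0]]'
python3 -m pendant '[[0.85,0,0,0,-8.48],[0.85,0,0,0,-8.48],[0.85,0,0,0,-8.48],[0.85,0,0,0,-8.48],[0.85,0,0,0,-8.48],[0.85,0,0,0,-8.48],[0.85,0,0,0,-8.48],[0.85,0,0,0,-8.48],[0.85,0,0,0,0],[0.85,0,0,0,0]]'
python3 look.py pics/w11.png 374.5 -204.5
```

```text
time: 32.75
tool_pos: [372.6, -204.5, 127.9]
tcp_rot: [180.0, 0.2, -45.2]
ft_force: [0.3, -0.6, 0.2]
finger_gap: 85.5
time: 33.75
tool_pos: [373.9, -203.6, 128.4]
tcp_rot: [-179.9, 0.1, 22.3]
ft_force: [0.3, -0.1, 0.5]
finger_gap: 72.5
(array([ 374.4992981 , -204.90316772]), (60.24478530883789, 42.54180145263672), 22.675710678100586)
t=33.80 pos [ 374.1 -203.7  128.6] rot [-1.799e+02  1.000e-01  2.240e+01] gap 72.2 F [ 0.6 -0.4  0.4]
tool dx -0.1 dy 1.3 dz 152.1 turn -0.3
```

View pics/w11.png

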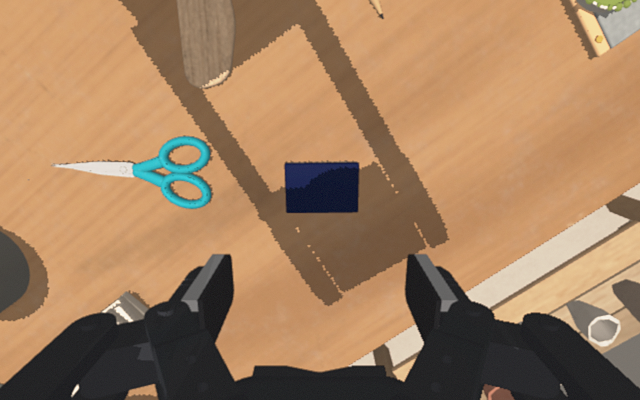

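The dark tile is at (322,187) with the scissors well clear at u<212. I pick it.

```bash
python3 -m pendant '[[0.85,0,1.2,40,-0.3],[0.85,0,0,40,0],[0.85,0,0,40,0],[0.85,0,0,23,0],[0.85,0,0,0,0],[0.85,0,0,5,0],[0.85,0,0,4.5,0],[0.85,0,0,0,0],[0.85,0,0,0,0]]'; python3 -m pendant '[[0.6,0,0,0,0],[0.6,0,0,0,0],[0.6,0,0,0,0],[0.6,0,0,0,0],[0.6,0,0,0,0]]'
python3 -m pendant '[[0.6,0,0,-10,0],[0.6,0,0,-40,0],[0.6,0,0,-40,0],[0.6,0,0,-30,0],[0.6,0,0,0,0],[0.6,0,0,0,0]]'; python3 held.py 541.3 70.7 96 -52.2
```

```text
time: 34.7
tool_pos: [375.9, -205.7, -22.0]
tcp_rot: [179.9, -0.1, 22.9]
ft_force: [0.8, -0.2, -0.3]
finger_gap: 72.3
time: 35.2
tool_pos: [375.9, -205.7, -21.8]
tcp_rot: [179.9, -0.0, 22.9]
ft_force: [-1.7, 0.6, 7.2]
finger_gap: 58.5
time: 35.8
tool_pos: [375.7, -205.6, 98.2]
tcp_rot: [179.9, -0.1, 22.9]
ft_force: [-0.3, -0.2, -1.1]
finger_gap: 58.5
held: top dz 32.1 tilt deg [0.1 0.3] rect lx,ly [-0.  -0.1] size [56.5 43.9] ang 0.1
t=35.85 pos [ 374.9 -205.    96.9] rot [180.   -0.   22.9] gap 58.5 F [-0.6 -0.7 -1.5]
tool dx 260.6 dy -189.2 dz 0.9 turn 75.1
```

```bash
python3 -m pendant '[[0.6,32.6,-23.7,0,0],[0.6,32.6,-23.7,0,0],[0.6,32.6,-23.7,0,0],[0.6,32.6,-23.7,0,0],[0.6,32.6,-23.6,0,0],[0.6,32.6,-23.6,0,0],[0.6,32.5,-23.6,0,0],[0.6,32.5,-23.6,0,0],[0.6,0,0,0,8.34],[0.6,0,0,0,8.34]]'
python3 -m pendant '[[0.6,0,0,0,8.34],[0.6,0,0,0,8.34],[0.6,0,0,0,8.34],[0.6,0,0,0,8.34],[0.6,0,0,0,8.34],[0.6,0,0,0,8.34],[0.6,0,0,0,8.34],[0.6,0,0,25,0],[0.6,0,0,25,0],[0.6,0,0,0,0]]'
python3 -m pendant '[[0.6,0,0,0,0],[0.6,0,0,0,0]]'
python3 held.py 541.1 70.8 2 -52.2
```

```text
time: 36.85
tool_pos: [540.1, 71.9, 94.4]
tcp_rot: [-180.0, 0.3, 6.0]
ft_force: [-0.1, -0.2, -0.3]
finger_gap: 58.5
time: 37.85
tool_pos: [536.5, 70.3, 41.2]
tcp_rot: [179.5, 0.3, -52.2]
ft_force: [-2.4, 0.0, -0.7]
finger_gap: 58.2
time: 38.05
tool_pos: [541.9, 70.6, 47.8]
tcp_rot: [-180.0, -0.0, -52.1]
ft_force: [0.8, 1.3, -1.2]
finger_gap: 58.6
held: top dz 30.3 tilt deg [-0.  0.] rect lx,ly [-0.   0.8] size [56.1 44. ] ang 0.1
t=38.10 pos [542.3  70.6  48.2] rot [-1.799e+02 -1.000e-01 -5.220e+01] gap 58.1 F [ 0.8 -0.3 -0.3]
tool dx -0.9 dy 0.9 dz 46.2 turn 0.0
```

```bash
python3 -m pendant '[[0.6,-0.4,0,25,0],[0.6,0,0,15,0],[0.6,0,0,4,0],[0.6,0,0,0,0],[0.6,0,0,0,0],[0.6,0,0,0,0]]'; python3 -m pendant '[[0.6,0,0,1.5,0],[0.6,0,0,0,0],[0.6,0,0,0,0]]';python3 -m pendant '[[0.6,0,0,1,0],[0.6,0,0,0,0],[0.6,0,0,0,0]]'; python3 -m pendant '[[0.6,0,0,1,0],[0.6,0,0,0,0],[0.6,0,0,0,0]]'
```

```text
time: 38.7
tool_pos: [542.1, 70.9, 4.0]
tcp_rot: [-179.9, -0.1, -52.2]
ft_force: [-0.4, 0.4, -0.6]
finger_gap: 58.3
time: 39.0
tool_pos: [541.3, 70.9, 1.7]
tcp_rot: [-180.0, -0.0, -52.2]
ft_force: [-0.6, 0.1, -0.6]
finger_gap: 57.9
time: 39.3
tool_pos: [541.2, 70.9, 0.4]
tcp_rot: [180.0, 0.0, -52.2]
ft_force: [0.4, -0.6, -0.8]
finger_gap: 58.3
time: 39.6
tool_pos: [541.5, 70.9, 0.2]
tcp_rot: [-180.0, -0.0, -52.1]
ft_force: [-3.9, 0.4, 5.9]
finger_gap: 58.3
```

Contact at z = 0.2. I release, rise, and back off so the top camera can see the whole row.

```bash
python3 -m pendant '[[0.6,0,0,-0.4,0],[0.85,0,0,0,0],[0.85,0,0,0,0],[0.85,0,0,0,0],[0.85,0,0,-15,0],[0.85,0,0,-40,0],[0.85,0,0,-40,0],[0.85,0,0,-40,0],[0.85,0,0,0,0],[0.85,0,0,0,0]]'
python3 - <<'E'
from h import *
c=cam('wrist'); p,_=optics.snapshot('wrist')
print(rect(p,c,(541,71),31)); print(rect(p,c,(581,131.5),31))
E
python3 -m pendant '[[1,30,35,-10,0],[1,30,35,-10,0],[1,30,35,-10,0],[1,30,35,-10,0],[1,30,35,-10,0],[1,30,35,0,0],[1,0,0,0,0],[1,0,0,0,0]]'
python3 - <<'E'
from h import *
p,_=optics.snapshot('top'); c=cam('top')
for n,g in dict(pale=(659,271),light=(624,198),mid=(583,131),dark=(543.6,69.5)).items(): print(n,rect(p,c,g,31))
cv2.imwrite('pics/fin.png',cv2.resize(p[112:232,170:330],None,fx=5,fy=5,interpolation=2))
a=cv2.imread('pics/top0.png')
for x,y,t in((170,117,'cup'),(292,198,'lid')): 
    f=lambda im: cv2.cvtColor(im[y:y+32,x:x+32],6).astype(np.float32); print(t,cv2.phaseCorrelate(f(a),f(p)))
print(r.sense()['tool_pos'],r.sense()['time'])
E
```

```text
time: 40.6
tool_pos: [542.7, 70.9, 137.6]
tcp_rot: [-179.8, -0.1, -52.2]
ft_force: [0.0, -0.7, 0.3]
finger_gap: 72.1
(array([541.59295654,  70.75801849]), (60.38999557495117, 42.39578628540039), -52.41238784790039)
(array([580.5559082 , 131.08123779]), (60.30276870727539, 42.566280364990234), -45.32875442504883)
time: 41.45
tool_pos: [484.6, -200.6, 183.2]
tcp_rot: [179.9, 0.2, -52.3]
ft_force: [0.9, 1.2, 0.3]
finger_gap: 85.0
pale (array([660.13873291, 271.30233765]), (60.757286071777344, 42.06538391113281), -47.8458251953125)
light (array([624.64044189, 198.59011841]), (60.238746643066406, 41.60917282104492), -46.0867805480957)
mid (array([582.44909668, 129.71505737]), (60.96372604370117, 43.01226043701172), -44.49311447143555)
dark (array([542.94262695,  68.91998291]), (60.36648941040039, 42.31034851074219), -52.573219299316406)
cup ((0.18847464114078072, 0.17632027540626005), 0.8859875379130244)
lid ((0.001752037559995756, 0.04920018706543061), 0.9738405998796225)
[ 484.96243224 -199.55255868  183.32007449] 41.5
```

View pics/fin.png

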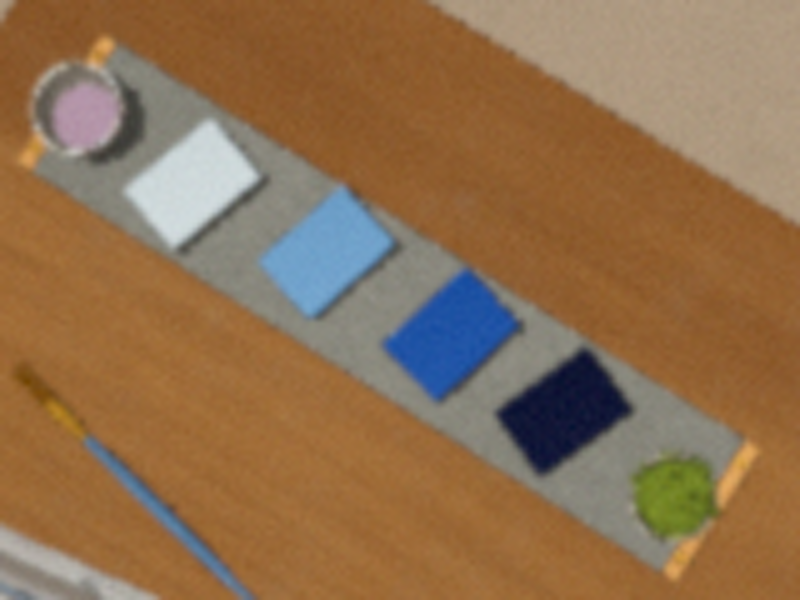

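The four tiles run pale, light, mid, dark from the cup (79,108) to the lid (675,495), each centred on its block within about 1.5 mm and aligned within about 1°. The cup and lid have not moved, so I hand in.

```bash
python3 -c "
from bench import hand_in; print(hand_in())"
```

```text
the job is handed in; nothing more can be done
None
```

The job is done and handed in at about 41.5 s of the 83 s. The four tiles lie glaze up on the blocks in the order pale, light, mid, dark, running from the white cup to the green lid.

- **Placing:** on the last checks, both cameras put each tile's centre within about 2 mm of its block's measured centre. The long sides agree with the blocks to about 1° (up to 1.4° comparing top-camera fits alone). The top and wrist cameras differ from each other by about 2 mm in absolute position, which is within their stated calibration.
- **Cup and lid:** comparing pictures before and after shows a shift of under 0.3 pixel (under 1 mm), so neither was moved.
- **Disagreement with the description:** the blocks stand askew, with their long sides lying across the row rather than along it. I followed "long side along the block's long side".
- **Failed step:** the first attempt on the pale tile closed above it without touching it, because the fingertips sit about 25 mm behind the reported TCP at that opening. I measured that and gripped lower. On the second grip the tips pressed the bench with about 16 N. The other three tiles were each picked up at the first attempt.

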